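# Load a lens stack in build order

### The arm

A 7-joint arm with a two-finger parallel gripper is mounted at the origin on a cart in front of the work surface, level with it; the furniture and walls round the work are solid. World frame = base frame: x ahead of the robot, y to its left, z up, the work surface at z = 0. Lengths are in m, angles in rad, forces in N, time in s.
With the tool pointing down it reaches from about 0.35 to 0.9 m from the base axis. Payload 19.9 kg.
Tool frame: the origin (TCP) lies on the centre line of the jaws, within the pads' length; the fingertips stand 22 mm ahead of it and the grasp point (between the pads) lies 3 mm ahead of it; z points along the fingers, y is the line along which they close (so a half turn about z gives the same grasp; the last joint's range is limited). The gripper opens to 85 mm and grips with 20 to 120 N. Pads are 22 mm wide; open, the fingers measure 114 mm over their backs; the gripper's body (76 mm by 85 mm) begins 54 mm behind the grasp point. The pads swing forward as they close: fully open they stand 13 mm farther back than shut.
Start: joints at [-1.153, 0.417, -0.01, 1.614, 0.005, 1.111, -0.053], TCP at [0.277, 0.56, 0.253] pointing down, gripper open.
Joint ranges: [-2.81, 2.81], [-0.39, 2.02], [-1.27, 1.25], [0.06, 2.57], [-1.19, 4.33], [0.19, 2], [-2.82, 2.82]. Speed limits (rad/s): [1.89, 1.89, 2.39, 2.39, 3.01, 3.01, 3.01].

### API

Orientations are given as a 3x3 rotation matrix whose columns are the frame's x, y, z axes.
In Python, from plant import * gives the robot as it stands. The module is installed in compiled form; this text tells all that it offers.
- The arm moves only by the tool jog_arm, never from a script. Its argument "motion" is one flat list of numbers, 6 for each row, row after row: the shift along the tool's x, y, z each as a share of 0.2 m, from -1 to 1, then the turn, a rotation vector about the tool's x, y, z each as a share of 45 degrees, from -1 to 1. A call has 1 to 20 rows; each row is the pose to reach, as a shift and turn from the pose commanded when the call began, along the tool's axes at that moment; what a row does not reach only later rows make up. A row lasts 1/8 s, in which the tool goes at most 62.5 mm and 10.7 degrees, less where a joint would pass 70% of its speed; a pose out of reach is approached as far as the arm can. A call with a number of a shift or a turn outside -1 to 1 is refused whole. A call with a gripper value outside its range is refused whole. "hand" is the closure, from 0 (fully open) to 1 (shut), set as the call begins (left out, the last holds). The fingers move at their own pace and stop on an object; the grip force is fixed at half the most. Time passes only in rows, so rows that repeat a pose let the fingers close. It gives the time, the measured TCP pose, the force, the opening and the grip force at its end, in the units of the state.
- read_state(): the state, without advancing time (a new reading comes with each control period).
- get_image(name): name is "side" or "top"; returns the picture (384x512x3 uint8, red, green, blue); there is no depth.
- calibration(name): a dict with "fx", "fy", "cx", "cy" (pixels), "cam_to_world" (4x4, takes a point from camera to world coordinates). Camera axes: x right, y down, z forward; pixel columns grow to the right and rows downward; lengths in m; the calibration is good to about 2 mm. A picture is of the moment at which its call begins. calibration takes no time and is no camera call.
- sign_off(): hands the job in; it is judged then, once.
Trained networks look in the newest picture that a camera, given by its name, has taken for a name from the list of things; names that differ only in an ending like _2 or _b are one class to them, and where a whole thing is asked for, a point or a joint stands for the part that bears it (a point fixed in the world has none). Each returns a list of dicts, best first, with "score" (0 to 1); they miss things now and then, are a little off and sometimes report something else, mostly with a low value. They report only what shows in the picture. A call takes as long as a camera call.
- search_frame(camera, label): "box" ([left, top, width, height] in pixels, round what is visible of it).
- spot_point(camera, label): "xy" ([column, row] in pixels: a listed point, or the origin of a listed thing).
The state is a dict: "time": time; "joints": joint angles; "qvel": joint speeds; "joint_torque": joint torques, N m; "tcp_pos": TCP position; "tcp_rot": TCP orientation; "contact_force": force on the tool from outside, world axes, zero at the start; "ft_torque": the same for the moment, N m; "finger_gap": finger opening in m; "finger_force": force on a finger pad.
Only numpy, scipy, OpenCV 4.12 (cv2) and the standard library are available. Lean on these libraries where they do the work, as an engineer would, in place of code of your own. Each camera call takes 0.05 s, during which the arm holds its last target. There are 200 camera calls.

### The job

Load the lens stack for the inspection lamp: push the black spacer ring, then the green glass lens blank, then the brass retaining ring along their lanes of the white loading block so that each drops into the round well in the middle, in exactly that order. Slide the parts, never lift them off the block; each must lie flat at the bottom or on the part before it, the brass ring flush with the deck at the end. Leave the hex keys and the cutters where they lie.

Things in the scene. Friction and masses are not known exactly. Their poses are not given: they have to be found in the camera images.
- loading_block: White T-shaped block fixed to the bench, slippery deck 27 mm high. Origin on the bench under the well's centre, z up. Lanes run out along its -x (front), +y (left), -y (right), to 150 mm from the centre, outer ends open; rails along both sides, 83 mm apart, 6 mm above the deck, 53 to 149 mm from the centre. On the +x side, 50 to 58 mm from the centre, a back stop 16 mm above the deck.
- well_mouth (a point): Centre of the round well, at deck height (27 mm above the bench). The well is 85 mm in diameter and 21 mm deep (floor 6 mm above the bench), with a 2 mm chamfer at its mouth; the three parts together fill it up to the deck.
- spacer: Black plastic spacer ring, 80 mm outside, 28 mm inside, 7 mm thick, about 60 g. Origin: centre of its underside, z up. Starts flat on the deck in any one of the lanes, 86 to 102 mm from the well's centre. It slides freely; its front tips into the well when its centre is about 15 mm from the well's centre, and it falls flat when pushed on to the middle. Goes in first.
- lens: Lens blank: solid green glass disc, 80 mm in diameter, 7 mm thick, about 80 g, starts flat in another of the three lanes like the spacer. Origin: centre of its underside; z up. Goes in second.
- retaining_ring: Brass retaining ring, 80 mm outside and 58 mm inside diameter, 7 mm thick, about 100 g, starts flat in the remaining lane like the spacer. Origin: centre of its underside; z up. Goes in last; its top is then flush with the deck. If a part stays hanging with its edge on the lip, a light press on that edge seats it.
- hexkeys: Red folding hex key set, 28x85x20 mm, lying loose on the bench in the corner between the front and left lanes. Origin: centre of its underside, long along its y. To be left alone.
- cutters: Yellow-handled cutters, 46x107x11 mm, lying loose on the bench in the corner between the front and right lanes. Origin: centre of its underside, long along its y. To be left alone.

How it is judged:
By the outcome, as a careful person would: the job done as asked, in the order asked, and still so for the second after the job is handed in, with the robot touching nothing.
It also fails if it takes over 61 s, if anything falls off the work surface, if the arm or the gripper's body presses on something with over 40 N, if the wrist force passes 120 N, or if a joint passes its speed limit or range.

## Working session

There is one attempt and no reset: what is moved stays moved. The work goes in short steps, Python scripts to look and compute and a tool call to move; the robot and the scene stay as the last step left them, time stands still between calls to the robot, and variables do not carry over. Pictures are saved under pics/ and viewed, at most 10 in all, crops included, and the job is handed in when it is done.

Besides the shell and the picture viewer there is one more tool, called after "Emit:" as name(argument=value, ...), one argument or row to a line, values as JSON. jog_arm: Moves the arm, as the interface text tells. Its arguments: {"type":"object","properties":{"motion":{"type":"array"},"hand":{"type":"number"}},"required":["motion"]}

```bash
mkdir -p pics
cat > h.py <<'E'
from plant import *
import numpy as np, cv2
def snap(n,f):
    im=get_image(n); cv2.imwrite('pics/'+f,im[:,:,::-1]); return im
def ray(n,uv,z):
    c=calibration(n); T=np.array(c['cam_to_world'])
    d=T[:3,:3]@np.array([(uv[0]-c['cx'])/c['fx'],(uv[1]-c['cy'])/c['fy'],1]); o=T[:3,3]
    return o+d*(z-o[2])/d[2]
def proj(n,p):
    c=calibration(n); T=np.array(c['cam_to_world']); q=T[:3,:3].T@(np.array(p)-T[:3,3])
    return np.array([c['fx']*q[0]/q[2]+c['cx'],c['fy']*q[1]/q[2]+c['cy']])
E
python3 - <<'E'
from h import *
np.set_printoptions(precision=4,suppress=True)
s=read_state(); print(s['time'],s['tcp_pos'],s['tcp_rot'],s['finger_gap'])
for n in ('top','side'):
    snap(n,n+'0.png'); print(n,np.array(calibration(n)['cam_to_world']),calibration(n)['fx'])
    for l,z in (('well_mouth',.027),('spacer',.027),('lens',.027),('retaining_ring',.027),('loading_block',0),('hexkeys',0),('cutters',0)):
        for r in spot_point(n,l)[:2]: print(n,l,round(r['score'],2),np.array(r['xy']),ray(n,r['xy'],z))
E
```

```text
0.0 [0.2772 0.5598 0.2527] [[-0.8961  0.4438 -0.0005]
 [ 0.4438  0.8961 -0.0011]
 [-0.0001 -0.0012 -1.    ]] 0.0850802396948166
top [[ 0.0129 -0.9975  0.0692  0.4641]
 [-0.9999 -0.0135 -0.0093 -0.1078]
 [ 0.0102 -0.0691 -0.9976  0.8848]
 [ 0.      0.      0.      1.    ]] 446.24965359203713
top well_mouth 0.76 [294.6 170.6] [ 0.5555 -0.1933  0.027 ]
top spacer 0.7 [241.9 167.5] [ 0.5601 -0.0913  0.027 ]
top lens 0.85 [334.6 167.9] [ 0.5618 -0.2708  0.027 ]
top retaining_ring 0.77 [289.9 222.1] [ 0.4561 -0.1849  0.027 ]
top loading_block 0.78 [294.9 170.6] [ 0.5584 -0.1966  0.    ]
top hexkeys 0.76 [224.1 224.7] [ 0.4491 -0.0573  0.    ]
top cutters 0.57 [348.5 233.3] [ 0.4352 -0.3035  0.    ]
side [[-0.9797 -0.1177  0.162   0.3753]
 [-0.1988  0.4766 -0.8563  0.6277]
 [ 0.0235 -0.8712 -0.4904  0.4607]
 [ 0.      0.      0.      1.    ]] 431.6774229202298
side well_mouth 0.79 [245.3 175.4] [ 0.5541 -0.1856  0.027 ]
side well_mouth 0.56 [248.  184.4] [ 0.5397 -0.1472  0.027 ]
side spacer 0.59 [228.9 196.4] [ 0.5658 -0.0896  0.027 ]
side lens 0.89 [255.1 155.5] [ 0.5541 -0.2913  0.027 ]
side retaining_ring 0.7 [255.9 157.9] [ 0.5496 -0.2786  0.027 ]
side retaining_ring 0.54 [288.7 182.5] [ 0.4578 -0.1762  0.027 ]
side loading_block 0.93 [247.4 181.1] [ 0.5546 -0.2103  0.    ]
side loading_block 0.28 [245.2 174.3] [ 0.5667 -0.2415 -0.    ]
side hexkeys 0.83 [287.3 221.1] [ 0.4444 -0.0696  0.    ]
side hexkeys 0.5 [245.9 173.3] [ 0.5662 -0.2469  0.    ]
side cutters 0.66 [303.3 172. ] [ 0.4363 -0.2864  0.    ]
```

View pics/top0.png

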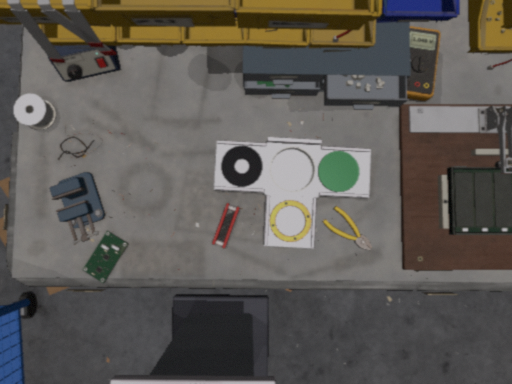

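View pics/side0.png

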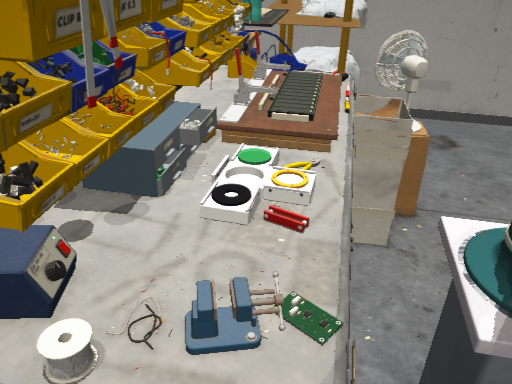

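The top view shows the block at about (293,170), the spacer (black) in the left lane at (241,166), the lens (green) in the right lane at (339,171), and the brass ring in the front lane at (290,221). The hex keys are at (226,225) and the cutters at (347,228). The side view agrees. Next I'll get the block's yaw and the part centres by colour.

Run:
```python
from h import *
np.set_printoptions(precision=4,suppress=True)
im=cv2.imread('pics/top0.png'); hsv=cv2.cvtColor(im,cv2.COLOR_BGR2HSV)
roi=np.zeros(im.shape[:2],np.uint8); roi[138:250,212:372]=1
H,S,V=cv2.split(hsv)
def cen(m,name):
    m=(m*roi).astype(np.uint8); n,l,st,c=cv2.connectedComponentsWithStats(m); k=1+np.argmax(st[1:,4])
    h=cv2.convexHull(np.argwhere(l==k)[:,::-1].astype(np.int32)); (e,ax,_)=cv2.fitEllipse(h)
    print(name,st[k],e,ax,ray('top',e,.034))
cen((V<70),'spacer'); cen((S>120)&(H>45)&(H<85),'lens'); cen((S>120)&(H>20)&(H<35),'ring')
# block: optimise T outline against white+parts mask
m=((V>150)&(S<60)|(S>120)&(H>45)&(H<85)|(S>120)&(H>20)&(H<35)).astype(np.uint8)*roi
m=cv2.morphologyEx(m,cv2.MORPH_CLOSE,np.ones((3,3),np.uint8))
n,l,st,c=cv2.connectedComponentsWithStats(m); m=(l==1+np.argmax(st[1:,4])).astype(np.uint8)
cs,_=cv2.findContours(m,cv2.RETR_EXTERNAL,cv2.CHAIN_APPROX_NONE); m=cv2.drawContours(m*0,cs,-1,1,-1)
from scipy.optimize import minimize
w=.0475
def f(p,draw=False):
    c,s=np.cos(p[2]),np.sin(p[2])
    L=np.array([[-.15,-p[3]],[-p[3],-p[3]],[-p[3],-.15],[.05,-.15],[.05,.15],[-p[3],.15],[-p[3],p[3]],[-.15,p[3]]])
    q=[proj('top',[p[0]+c*a-s*b,p[1]+s*a+c*b,.03]) for a,b in L]
    t=cv2.fillPoly(m*0,[np.round(np.array(q)*256).astype(np.int32)],1,shift=8)
    return np.sum(t!=m)
best=min((minimize(f,[.558,-.195,y,.047],method='Nelder-Mead',options=dict(initial_simplex=np.array([[.558,-.195,y,.047],[.568,-.195,y,.047],[.558,-.185,y,.047],[.558,-.195,y+.06,.047],[.558,-.195,y,.052]]))) for y in (-.05,0,.05)),key=lambda r:r.fun)
print(best.x,best.fun,m.sum(), proj('top',[best.x[0],best.x[1],.027]))
big=cv2.resize(im[130:260,205:380],None,fx=4,fy=4,interpolation=cv2.INTER_CUBIC); cv2.imwrite('pics/c.png',big)
```

```text
spacer [ 222  146   40   40 1036] (241.32232666015625, 165.6923828125) (39.28459930419922, 39.497230529785156) [ 0.5628 -0.0903  0.034 ]Traceback (most recent call last):
  File "<stdin>", line 10, in <module>
  File "<stdin>", line 7, in cen
    return _wrapfunc(a, 'argmax', axis=axis, out=out, **kwds)
    return bound(*args, **kwds)
ValueError: attempt to get argmax of an empty sequence
```

```bash
cat > m.py <<'E'
from h import *
np.set_printoptions(precision=4,suppress=True)
im=cv2.imread('pics/top0.png'); hsv=cv2.cvtColor(im,cv2.COLOR_BGR2HSV)
print(hsv[171,339],hsv[221,272],hsv[240,290],hsv[190,260],hsv[200,235])
roi=np.zeros(im.shape[:2],np.uint8); roi[138:250,212:372]=1
H,S,V=cv2.split(hsv)
G=(S>100)&(H>40)&(H<95); Y=(S>90)&(H>15)&(H<38)
def cen(m,name):
    m=(m*roi).astype(np.uint8); n,l,st,c=cv2.connectedComponentsWithStats(m)
    if n<2: print(name,'none'); return
    k=1+np.argmax(st[1:,4])
    h=cv2.convexHull(np.argwhere(l==k)[:,::-1].astype(np.int32)); (e,ax,_)=cv2.fitEllipse(h)
    print(name,st[k],e,ax,ray('top',e,.034))
cen((V<70),'spacer'); cen(G,'lens'); cen(Y,'ring')
m=((V>150)&(S<60)|G|Y).astype(np.uint8)*roi
m=cv2.morphologyEx(m,cv2.MORPH_CLOSE,np.ones((3,3),np.uint8))
n,l,st,c=cv2.connectedComponentsWithStats(m); m=(l==1+np.argmax(st[1:,4])).astype(np.uint8)
cs,_=cv2.findContours(m,cv2.RETR_EXTERNAL,cv2.CHAIN_APPROX_NONE); m=cv2.drawContours(m*0,cs,-1,1,-1)
from scipy.optimize import minimize
def poly(p):
    c,s=np.cos(p[2]),np.sin(p[2]); w=p[3]
    L=[[-.15,-w],[-w,-w],[-w,-.15],[w,-.15],[w,.15],[-w,.15],[-w,w],[-.15,w]]
    return np.array([proj('top',[p[0]+c*a-s*b,p[1]+s*a+c*b,.03]) for a,b in L])
def f(p): return np.sum(cv2.fillPoly(m*0,[np.round(poly(p)*256).astype(np.int32)],1,shift=8)!=m)
def go(y):
    x0=np.array([.558,-.195,y,.047]); return minimize(f,x0,method='Nelder-Mead',options=dict(initial_simplex=np.vstack([x0]+[x0+d for d in np.diag([.01,.01,.06,.005])])))
b=min(map(go,(-.05,0,.05)),key=lambda r:r.fun); print(b.x,b.fun,m.sum(),proj('top',[b.x[0],b.x[1],.027]))
q=np.round((poly(b.x)-[205,130]+.5)*4).astype(int)
big=cv2.resize(im[130:260,205:380],None,fx=4,fy=4,interpolation=cv2.INTER_CUBIC); cv2.polylines(big,[q.astype(np.int32)],True,(0,0,255),1); cv2.imwrite('pics/c.png',big)
E
python3 m.py
```

```text
[ 67 105 126] [ 27 131 185] [ 24 134 183] [144   7 177] [ 17  20 115]
spacer [ 222  146   40   40 1036] (241.32232666015625, 165.6923828125) (39.28459930419922, 39.497230529785156) [ 0.5628 -0.0903  0.034 ]
lens [ 320  152   38   39 1051] (338.0498962402344, 170.8953399658203) (37.43403625488281, 38.2750244140625) [ 0.5553 -0.2761  0.034 ]
ring [270 201  41  41 535] (290.0163879394531, 220.6294708251953) (40.327449798583984, 40.6670036315918) [ 0.459  -0.1845  0.034 ]
[ 0.5598 -0.1894 -0.0431  0.0463] 478.0 10476 [292.6195 168.36  ]
```

View pics/c.png

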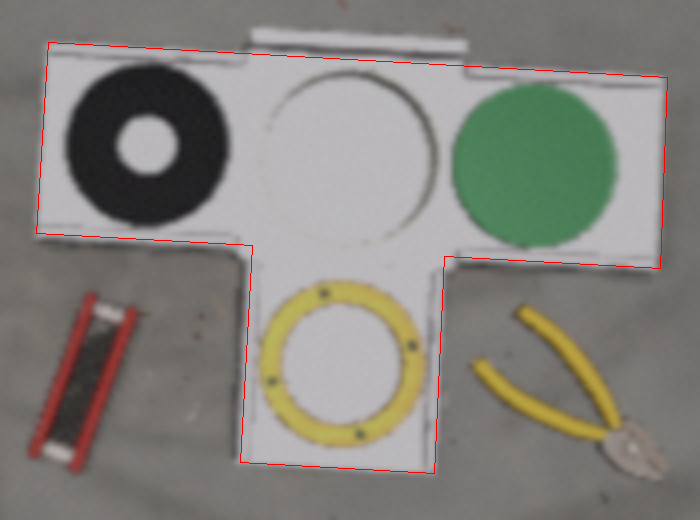

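The block fits at about (0.559, −0.189) with yaw −2.5°. The parts sit 99, 87 and 101 mm out and on the lane centrelines, so the measurements are consistent. First move: align the tool with the block, close the fingers and travel toward the left lane.

Emit:
jog_arm(
  motion=[-1, -0.76, 0, 0, 0, -0.531, -1, -0.76, 0, 0, 0, -0.531, -1, -0.76, 0, 0, 0, -0.531, -1, -0.76, 0, 0, 0, -0.531, -1, -0.76, 0, 0, 0, -0.531, -1, -0.76, 0, 0, 0, -0.531],
  hand=1,
)

```text
time: 1.55
tcp_pos: [0.3892, 0.3352, 0.2535]
tcp_rot: [[-0.999, 0.043, 0.0], [0.043, 0.999, 0.0], [-0.0, 0.0, -1.0]]
contact_force: [0.0, 0.7, -0.7]
finger_gap: 0.0
finger_force: 0.0
```

Emit:
jog_arm(
  motion=[-0.96, -1, 0.4, 0, 0, 0, -0.96, -1, 0.4, 0, 0, 0, -0.96, -1, 0.4, 0, 0, 0, -0.96, -1, 0.4, 0, 0, 0, -0.96, -1, 0.4, 0, 0, 0, -0.96, -1, 0.4, 0, 0, 0, -0.96, -1, 0.4, 0, 0, 0],
)

```text
time: 2.42
tcp_pos: [0.572, 0.1289, 0.1731]
tcp_rot: [[-0.999, 0.041, -0.0], [0.041, 0.999, 0.0], [0.001, 0.0, -1.0]]
contact_force: [0.3, 0.2, 0.2]
finger_gap: -0.0003
finger_force: 0.0
```

Emit:
jog_arm(
  motion=[0, -0.74, 0, 0, 0, 0, 0, -0.74, 0, 0, 0, 0, 0, -0.74, 0.2, 0, 0, 0, 0, -0.74, 0.4, 0, 0, 0, 0, -0.74, 0.5, 0, 0, 0, 0, -0.74, 0.5, 0, 0, 0],
)

```text
time: 3.18
tcp_pos: [0.5654, -0.019, 0.0725]
tcp_rot: [[-0.999, 0.04, -0.002], [0.04, 0.999, 0.0], [0.002, 0.0, -1.0]]
contact_force: [-0.3, 0.2, 0.2]
finger_gap: 0.0003
finger_force: 0.0
```

Emit:
jog_arm(
  motion=[0, 0, 0.11, 0, 0, 0, 0, 0, 0.11, 0, 0, 0, 0, 0, 0.11, 0, 0, 0],
)

```text
time: 3.55
tcp_pos: [0.5667, -0.0203, 0.0526]
tcp_rot: [[-0.999, 0.042, 0.001], [0.042, 0.999, 0.0], [-0.001, 0.0, -1.0]]
contact_force: [0.2, 0.1, 0.1]
finger_gap: -0.0001
finger_force: 0.0
```

Run:
```python
from h import *
im=snap('side','s1.png')
cv2.imwrite('pics/s1c.png',cv2.resize(im[110:250,160:350,::-1],None,fx=4,fy=4,interpolation=cv2.INTER_CUBIC))
s=read_state(); print(s['tcp_pos'],s['contact_force'])
```

```text
[ 0.56672707 -0.02040311  0.05264258] [0.25526918 0.05986042 0.66206036]
```

View pics/s1c.png

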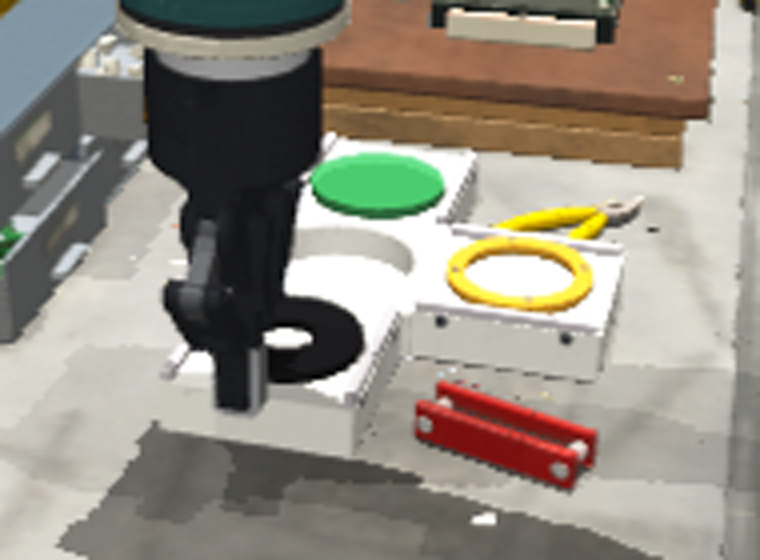

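The fingertips stand on the centreline just outside the spacer, at the open end of the left lane, and everything else is where it was. Now I'll push the spacer towards the well.

Emit:
jog_arm(
  motion=[0, -0.06, 0, 0, 0, 0, 0, -0.11, 0, 0, 0, 0, 0, -0.16, 0, 0, 0, 0, 0, -0.21, 0, 0, 0, 0, 0, -0.26, 0, 0, 0, 0, 0, -0.31, 0, 0, 0, 0, 0, -0.36, 0, 0, 0, 0, 0, -0.4, 0, 0, 0, 0, 0, -0.43, 0, 0, 0, 0, 0, -0.46, 0, 0, 0, 0, 0, -0.48, 0, 0, 0, 0, 0, -0.5, 0, 0, 0, 0, 0, -0.52, 0, 0, 0, 0, 0, -0.54, 0, 0, 0, 0, 0, -0.555, 0, 0, 0, 0, 0, -0.57, 0, 0, 0, 0, 0, -0.57, 0, 0, 0, 0, 0, -0.57, 0, 0, 0],
)

```text
invalid input at $.motion: expected a multiple of 6 numbers
```

Run:
```python
from h import *
im=snap('side','s2.png')
cv2.imwrite('pics/s2c.png',cv2.resize(im[110:250,160:350,::-1],None,fx=4,fy=4,interpolation=cv2.INTER_CUBIC))
s=read_state(); print(s['tcp_pos'],s['contact_force'])
```

```text
[ 0.56666247 -0.02050575  0.05251587] [-0.733679    0.22668324  0.07984958]
```

View pics/s2c.png

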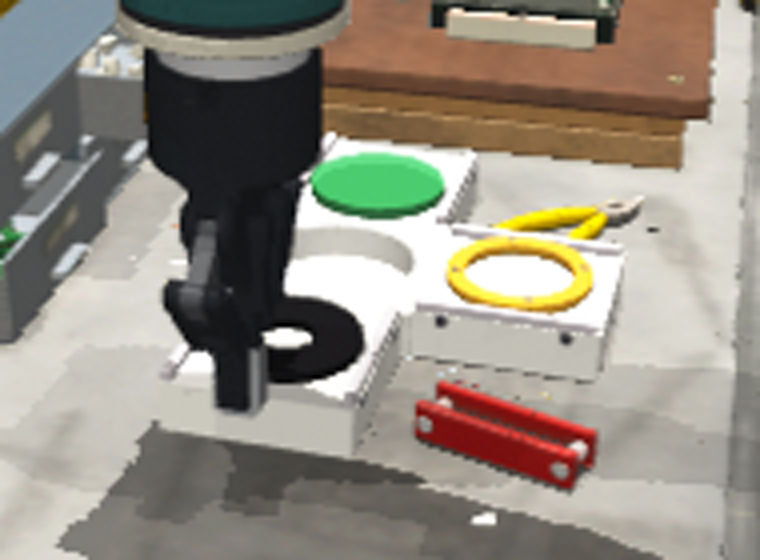

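The call was refused because I miscounted the numbers, so the picture is unchanged. I'll resend it, correctly sized.

Emit:
jog_arm(
  motion=[0, -0.06, 0, 0, 0, 0, 0, -0.11, 0, 0, 0, 0, 0, -0.16, 0, 0, 0, 0, 0, -0.21, 0, 0, 0, 0, 0, -0.26, 0, 0, 0, 0, 0, -0.31, 0, 0, 0, 0, 0, -0.36, 0, 0, 0, 0, 0, -0.4, 0, 0, 0, 0, 0, -0.43, 0, 0, 0, 0, 0, -0.46, 0, 0, 0, 0, 0, -0.48, 0, 0, 0, 0, 0, -0.5, 0, 0, 0, 0, 0, -0.52, 0, 0, 0, 0, 0, -0.54, 0, 0, 0, 0, 0, -0.555, 0, 0, 0, 0, 0, -0.57, 0, 0, 0, 0, 0, -0.57, 0, 0, 0, 0, 0, -0.57, 0, 0, 0, 0],
)

```text
time: 5.9
tcp_pos: [0.5612, -0.1347, 0.0513]
tcp_rot: [[-0.999, 0.043, 0.0], [0.043, 0.999, -0.0], [-0.0, -0.0, -1.0]]
contact_force: [-0.0, -0.4, -0.0]
finger_gap: 0.0002
finger_force: 0.2
```

Run:
```python
from h import *
im=snap('side','s3.png')
cv2.imwrite('pics/s3c.png',cv2.resize(im[110:250,160:350,::-1],None,fx=4,fy=4,interpolation=cv2.INTER_CUBIC))
s=read_state(); print(s['tcp_pos'],s['contact_force'])
```

```text
[ 0.56120177 -0.13456503  0.05131081] [-0.06325149  0.271329    0.38695443]
```

View pics/s3c.png

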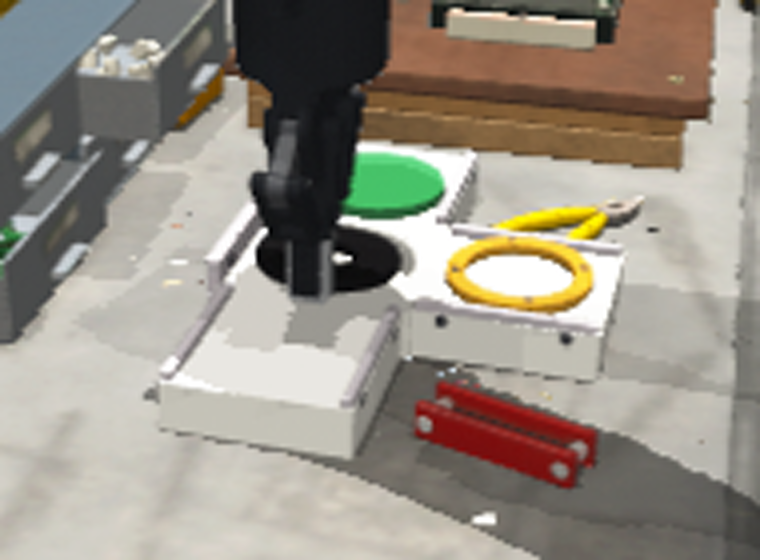

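The spacer looks seated in the well. I'll back off, rise, and cross over to the right lane's outer end.

Emit:
jog_arm(
  motion=[0, 0.05, 0, 0, 0, 0, 0, 0.1, 0, 0, 0, 0, 0, 0.1, -0.25, 0, 0, 0, 0, 0, -0.25, 0, 0, 0, 0, -0.3, -0.25, 0, 0, 0, 0, -0.6, -0.25, 0, 0, 0, 0, -0.95, -0.25, 0, 0, 0, 0, -0.95, -0.25, 0, 0, 0, 0, -0.95, -0.25, 0, 0, 0],
)

```text
time: 7.08
tcp_pos: [0.5528, -0.3245, 0.1007]
tcp_rot: [[-0.999, 0.043, -0.001], [0.043, 0.999, 0.0], [0.001, 0.0, -1.0]]
contact_force: [0.6, 0.5, -0.3]
finger_gap: 0.0
finger_force: 0.0
```

Run:
```python
from h import *
im=snap('side','s4.png'); im2=snap('top','t4.png')
a=cv2.resize(im[130:230,190:330,::-1],None,fx=2.8,fy=2.8,interpolation=cv2.INTER_CUBIC)
b=cv2.resize(im2[130:230,230:370,::-1],None,fx=2.8,fy=2.8,interpolation=cv2.INTER_CUBIC)
cv2.imwrite('pics/s4c.png',np.hstack([a,b]))
s=read_state(); print(s['tcp_pos'],s['contact_force'])
for n in('top','side'): print([(r['xy'],round(r['score'],2),ray(n,r['xy'],.006)) for r in spot_point(n,'spacer')[:1]])
```

```text
[ 0.55351    -0.32280585  0.10098309] [-0.01676196  0.35188167  0.48087689]
[([290.0, 170.1], 0.97, array([ 0.55858928, -0.18624803,  0.006     ]))]
[([238.4, 180.5], 0.64, array([ 0.57228005, -0.19724896,  0.006     ]))]
```

View pics/s4c.png

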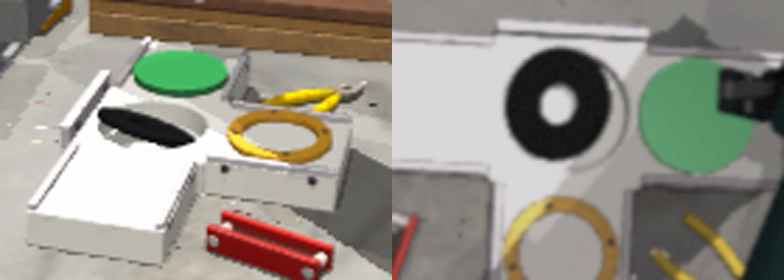

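The spacer is tilted. Its edge toward +y/+x hangs on the lip, with the side-view high end at about (226,170) px, and the top view shows it shifted left and up at (289,167). I'll fit its pose from both views to see where to press.

```bash
cat > fit.py <<'E'
from h import *
import sys
from scipy.optimize import differential_evolution
np.set_printoptions(precision=4,suppress=True)
B=np.array([.559,-.1893]);yaw=-.043
def blob(f,lo,hi):
    im=cv2.imread('pics/'+f); r=np.zeros(im.shape[:2],np.uint8); r[lo[1]:hi[1],lo[0]:hi[0]]=1
    m=(im.max(2)<60).astype(np.uint8)*r; n,l,st,c=cv2.connectedComponentsWithStats(m); k=1+np.argmax(st[1:,4]); print(f,st[k]); return (l==k).astype(np.uint8)
M={'top':blob(sys.argv[1],(262,140),(316,196)),'side':blob(sys.argv[2],(215,155),(268,190))}
t=np.linspace(0,2*np.pi,40)
def circ(p,R,h):
    n=np.array([p[3],p[4],1]);n/=np.linalg.norm(n);a=np.cross([0,1,0],n);a/=np.linalg.norm(a);b=np.cross(n,a)
    return np.array([p[0],p[1],p[2]])+h*n+R*(np.cos(t)[:,None]*a+np.sin(t)[:,None]*b)
def P(n,X): return np.array([proj(n,x) for x in X])
def ren(n,p):
    im=M[n]*0; I=lambda q:np.round(q*256).astype(np.int32)
    A,Bt=P(n,circ(p,.04,.007)),P(n,circ(p,.04,0))
    cv2.fillConvexPoly(im,cv2.convexHull(I(np.vstack([A,Bt]))),1,shift=8)
    h1,h2=im*0,im*0; cv2.fillPoly(h1,[I(P(n,circ(p,.014,.007)))],1,shift=8); cv2.fillPoly(h2,[I(P(n,circ(p,.014,0)))],1,shift=8)
    im[(h1&h2)>0]=0; return im
def cost(p): return sum(np.sum(ren(n,p)!=M[n]) for n in M)
r=differential_evolution(cost,[(.545,.575),(-.205,-.175),(.0,.03),(-.5,.5),(-.5,.5)],maxiter=40,popsize=10,seed=1)
p=r.x;c,s=np.cos(yaw),np.sin(yaw);d=p[:2]-B
print('fit',p,r.fun,'local',c*d[0]+s*d[1],-s*d[0]+c*d[1])
E_=circ(p,.04,.007); k=E_[:,2].argmax(); print('highest top edge',E_[k],'lowest',E_[E_[:,2].argmin()])
for n in M: print(n,np.sum(ren(n,p)!=M[n]),M[n].sum())
E
time python3 fit.py t4.png s4.png
```

```text
t4.png [271 148  36  39 934]
s4.png [225 169  34  14 234]Traceback (most recent call last):
    calc_energies = list(
        self._mapwrapper(self.func, parameters_pop[0:S])
    )
    return self.f(x, *self.args)
           ~~~~~~^^^^^^^^^^^^^^^
  File "fit.py", line 21, in cost
    def cost(p): return sum(np.sum(ren(n,p)!=M[n]) for n in M)
                        ~~~^^^^^^^^^^^^^^^^^^^^^^^^^^^^^^^^^^^
  File "fit.py", line 21, in <genexpr>
    def cost(p): return sum(np.sum(ren(n,p)!=M[n]) for n in M)
                                   ~~~^^^^^
  File "fit.py", line 19, in ren
    h1,h2=im*0,im*0; cv2.fillPoly(h1,[I(P(n,circ(p,.014,.007)))],1,shift=8); cv2.fillPoly(h2,[I(P(n,circ(p,.014,0)))],1,shift=8)
                                                                                                ~^^^^^^^^^^^^^^^^^^
  File "fit.py", line 14, in P
    def P(n,X): return np.array([proj(n,x) for x in X])
                                 ~~~~^^^^^
  File "h.py", line 10, in proj
    c=calibration(n); T=np.array(c['cam_to_world']); q=T[:3,:3].T@(np.array(p)-T[:3,3])
ValueError: time passes only in moves, steps and waits

The above exception was the direct cause of the following exception:

Traceback (most recent call last):
  File "fit.py", line 22, in <module>
    r=differential_evolution(cost,[(.545,.575),(-.205,-.175),(.0,.03),(-.5,.5),(-.5,.5)],maxiter=40,popsize=10,seed=1)
RuntimeError: The map-like callable must be of the form f(func, iterable), returning a sequence of numbers the same length as 'iterable'

real	0m2.824s
user	0m1.578s
sys	0m0.527s
```

Calling calibration once per point is the problem, so I'll cache it.

```bash
python3 - <<'E'
s=open('h.py').read().replace("def snap","import functools\ncalibration=functools.lru_cache(calibration)\ndef snap",1); open('h.py','w').write(s)
f=open('fit.py').read()
f=f.replace("def P(n,X): return np.array([proj(n,x) for x in X])","def P(n,X):\n    c=calibration(n);T=np.array(c['cam_to_world']);q=(X-T[:3,3])@T[:3,:3]\n    return np.c_[c['fx']*q[:,0]/q[:,2]+c['cx'],c['fy']*q[:,1]/q[:,2]+c['cy']]")
open('fit.py','w').write(f)
E
python3 fit.py t4.png s4.png 2>&1 | tail -8
```

```text
t4.png [271 148  36  39 934]
s4.png [225 169  34  14 234]
fit [ 0.5637 -0.1821  0.0238 -0.2692 -0.4884] 260.0 local 0.004378341581701476 0.007408392404257051
highest top edge [ 0.5803 -0.1553  0.0494] lowest [ 0.5466 -0.2164  0.0105]
top 211 934
side 49 234
```

The fit puts the spacer 7 mm short, with its high edge toward +y/+x. So the shut fingers' half-width is nearer 7.5 mm than 14.5, and the push simply ended early. I'll go back and push it home.

Emit:
jog_arm(
  motion=[-0.02, 0.3, 0, 0, 0, 0, -0.02, 0.6, 0, 0, 0, 0, -0.02, 0.9, 0, 0, 0, 0, -0.02, 1, 0, 0, 0, 0, -0.02, 1, 0, 0, 0, 0],
)

```text
time: 7.9
tcp_pos: [0.5659, -0.1228, 0.1015]
tcp_rot: [[-0.999, 0.039, 0.0], [0.039, 0.999, 0.0], [-0.0, 0.0, -1.0]]
contact_force: [0.4, -0.6, -0.6]
finger_gap: -0.0002
finger_force: 0.0
```

Emit:
jog_arm(
  motion=[0, 0.08, 0, 0, 0, 0, 0, 0.08, 0.12, 0, 0, 0, 0, 0.08, 0.25, 0, 0, 0, 0, 0.08, 0.25, 0, 0, 0, 0, 0.04, 0.25, 0, 0, 0, 0, 0, 0.25, 0, 0, 0, 0, -0.03, 0.25, 0, 0, 0, 0, -0.05, 0.25, 0, 0, 0, 0, -0.07, 0.25, 0, 0, 0, 0, -0.085, 0.25, 0, 0, 0, 0, -0.095, 0.25, 0, 0, 0, 0, -0.1, 0.25, 0, 0, 0, 0, -0.1, 0.25, 0, 0, 0],
)

```text
time: 9.52
tcp_pos: [0.5648, -0.1448, 0.0513]
tcp_rot: [[-0.999, 0.043, -0.0], [0.043, 0.999, -0.0], [0.0, -0.0, -1.0]]
contact_force: [0.6, 0.5, -0.0]
finger_gap: 0.0
finger_force: 0.0
```

Emit:
jog_arm(
  motion=[0, 0.1, 0, 0, 0, 0, 0, 0.15, 0, 0, 0, 0, 0, 0.25, -0.15, 0, 0, 0, 0, 0.4, -0.3, 0, 0, 0, 0, 0.6, -0.3, 0, 0, 0, 0, 0.6, -0.3, 0, 0, 0],
)

```text
time: 10.28
tcp_pos: [0.5701, -0.0207, 0.1116]
tcp_rot: [[-0.999, 0.037, 0.001], [0.037, 0.999, 0.001], [-0.0, 0.001, -1.0]]
contact_force: [0.8, -0.3, 0.2]
finger_gap: 0.0003
finger_force: 0.0
```

```bash
python3 - <<'E'
from h import *
im=snap('side','s5.png'); im2=snap('top','t5.png')
a=cv2.resize(im[130:230,190:330,::-1],None,fx=2.8,fy=2.8,interpolation=cv2.INTER_CUBIC)
b=cv2.resize(im2[130:230,230:370,::-1],None,fx=2.8,fy=2.8,interpolation=cv2.INTER_CUBIC)
cv2.imwrite('pics/s5c.png',np.hstack([a,b]))
s=read_state(); print(s['time'],s['tcp_pos'],s['contact_force'])
E
python3 fit.py t5.png s5.png
```

```text
10.375 [ 0.56976358 -0.02436839  0.11125162] [-0.03457022  0.17567935  0.36309472]
t5.png [272 149  38  39 921]
s5.png [227 173  33  10 218]
fit [ 0.5588 -0.1844  0.0203  0.1147 -0.4656] 284.0 local -0.00042031613595032305 0.00485691025448744
highest top edge [ 0.5534 -0.1518  0.0438] lowest [ 0.5687 -0.2222  0.0093]
top 204 921
side 80 218
```

View pics/s5c.png

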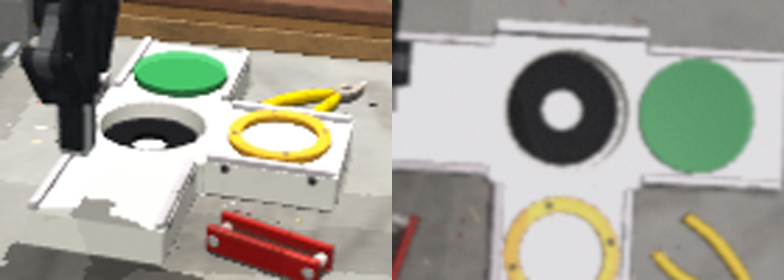

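Side and top views now show the spacer lying flat and deep in the well, with its hole round at (289,169) px. Next I'll go to the right lane for the lens.

Emit:
jog_arm(
  motion=[0.02, -0.3, 0, 0, 0, 0, 0.02, -0.6, 0, 0, 0, 0, 0.02, -0.9, 0, 0, 0, 0, 0.02, -1, 0, 0, 0, 0, 0.02, -1, 0, 0, 0, 0],
)

```text
time: 11.0
tcp_pos: [0.5566, -0.2265, 0.111]
tcp_rot: [[-0.999, 0.046, -0.001], [0.046, 0.999, -0.0], [0.001, -0.001, -1.0]]
contact_force: [0.5, 0.3, 0.6]
finger_gap: 0.0003
finger_force: 0.0
```

Emit:
jog_arm(
  motion=[0, -0.3, 0, 0, 0, 0, 0, -0.6, 0, 0, 0, 0, 0, -0.6, 0, 0, 0, 0, 0, -0.6, 0.15, 0, 0, 0, 0, -0.6, 0.3, 0, 0, 0, 0, -0.6, 0.3, 0, 0, 0, 0, -0.6, 0.3, 0, 0, 0],
)

```text
time: 11.88
tcp_pos: [0.5528, -0.3427, 0.0512]
tcp_rot: [[-0.999, 0.041, -0.0], [0.041, 0.999, 0.001], [0.0, 0.001, -1.0]]
contact_force: [0.1, 0.7, 0.0]
finger_gap: -0.0002
finger_force: 0.0
```

Emit:
jog_arm(
  motion=[0, 0.06, 0, 0, 0, 0, 0, 0.11, 0, 0, 0, 0, 0, 0.16, 0, 0, 0, 0, 0, 0.21, 0, 0, 0, 0, 0, 0.26, 0, 0, 0, 0, 0, 0.31, 0, 0, 0, 0, 0, 0.35, 0, 0, 0, 0, 0, 0.39, 0, 0, 0, 0, 0, 0.42, 0, 0, 0, 0, 0, 0.45, 0, 0, 0, 0, 0, 0.47, 0, 0, 0, 0, 0, 0.49, 0, 0, 0, 0, 0, 0.505, 0, 0, 0, 0, 0, 0.52, 0, 0, 0, 0, 0, 0.535, 0, 0, 0, 0, 0, 0.545, 0, 0, 0, 0, 0, 0.545, 0, 0, 0, 0, 0, 0.545, 0, 0, 0],
)

```text
invalid input at $.motion: expected a multiple of 6 numbers
```

Emit:
jog_arm(
  motion=[0, -0.1, 0, 0, 0, 0, 0, -0.15, 0, 0, 0, 0, 0, -0.25, -0.15, 0, 0, 0, 0, -0.4, -0.3, 0, 0, 0, 0, -0.6, -0.3, 0, 0, 0, 0, -0.6, -0.3, 0, 0, 0],
)

```text
time: 12.62
tcp_pos: [0.5452, -0.4684, 0.1116]
tcp_rot: [[-0.999, 0.047, -0.0], [0.047, 0.999, -0.002], [0.0, -0.002, -1.0]]
contact_force: [-0.3, 0.1, -1.1]
finger_gap: -0.0001
finger_force: 0.0
```

Run:
```python
from h import *
im=snap('side','s6.png'); im2=snap('top','t6.png')
a=cv2.resize(im[130:230,190:330,::-1],None,fx=2.8,fy=2.8,interpolation=cv2.INTER_CUBIC)
b=cv2.resize(im2[130:230,230:370,::-1],None,fx=2.8,fy=2.8,interpolation=cv2.INTER_CUBIC)
cv2.imwrite('pics/s6c.png',np.hstack([a,b]))
s=read_state(); print(s['time'],s['tcp_pos'],s['contact_force'])
```

```text
12.725 [ 0.54667041 -0.46469081  0.11101481] [ 0.21698836  0.38035906 -0.3402988 ]
```

View pics/s6c.png

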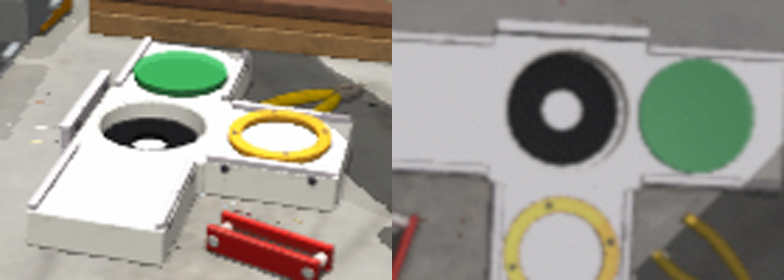

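That call was refused on a miscount again, so the lens hasn't moved. The picture does confirm the spacer is flat. I'll return and push in shorter calls.

Emit:
jog_arm(
  motion=[0, 0.3, 0, 0, 0, 0, 0, 0.6, 0, 0, 0, 0, 0, 0.6, 0.15, 0, 0, 0, 0, 0.6, 0.3, 0, 0, 0, 0, 0.6, 0.3, 0, 0, 0],
)

```text
time: 13.35
tcp_pos: [0.5525, -0.343, 0.0502]
tcp_rot: [[-0.999, 0.041, -0.001], [0.041, 0.999, 0.001], [0.001, 0.001, -1.0]]
contact_force: [0.2, -0.4, -0.2]
finger_gap: 0.0002
finger_force: 0.0
```

Emit:
jog_arm(
  motion=[0, 0.06, 0, 0, 0, 0, 0, 0.11, 0, 0, 0, 0, 0, 0.16, 0, 0, 0, 0, 0, 0.21, 0, 0, 0, 0, 0, 0.26, 0, 0, 0, 0, 0, 0.31, 0, 0, 0, 0, 0, 0.35, 0, 0, 0, 0, 0, 0.39, 0, 0, 0, 0],
)

```text
time: 14.35
tcp_pos: [0.5556, -0.2661, 0.0514]
tcp_rot: [[-0.999, 0.043, 0.0], [0.043, 0.999, -0.0], [-0.0, -0.0, -1.0]]
contact_force: [0.7, -0.6, 0.4]
finger_gap: 0.0
finger_force: 0.3
```

Emit:
jog_arm(
  motion=[0, 0.03, 0, 0, 0, 0, 0, 0.06, 0, 0, 0, 0, 0, 0.08, 0, 0, 0, 0, 0, 0.1, 0, 0, 0, 0, 0, 0.115, 0, 0, 0, 0, 0, 0.13, 0, 0, 0, 0, 0, 0.145, 0, 0, 0, 0, 0, 0.155, 0, 0, 0, 0, 0, 0.16, 0, 0, 0, 0, 0, 0.16, 0, 0, 0, 0],
)

```text
time: 15.6
tcp_pos: [0.557, -0.2346, 0.0513]
tcp_rot: [[-0.999, 0.043, 0.0], [0.043, 0.999, -0.0], [-0.0, -0.0, -1.0]]
contact_force: [0.0, 0.1, 0.3]
finger_gap: 0.0003
finger_force: 0.0
```

Emit:
jog_arm(
  motion=[0, -0.1, 0, 0, 0, 0, 0, -0.15, 0, 0, 0, 0, 0, -0.25, -0.15, 0, 0, 0, 0, -0.4, -0.3, 0, 0, 0, 0, -0.6, -0.3, 0, 0, 0, 0, -0.6, -0.3, 0, 0, 0],
)

```text
time: 16.35
tcp_pos: [0.5503, -0.3589, 0.1117]
tcp_rot: [[-0.999, 0.048, 0.0], [0.048, 0.999, -0.002], [-0.0, -0.002, -1.0]]
contact_force: [0.1, 0.5, 0.3]
finger_gap: 0.0002
finger_force: 0.0
```

```bash
cat > green.py <<'E'
from h import *
import sys
np.set_printoptions(precision=4,suppress=True)
k=sys.argv[1]
for n in('side','top'):
    im=snap(n,n[0]+k+'.png'); H,S,V=cv2.split(cv2.cvtColor(im,cv2.COLOR_RGB2HSV))
    for nm,m in (('green',(S>90)&(H>40)&(H<95)),('yellow',(S>90)&(H>15)&(H<38))):
        r=np.zeros(m.shape,np.uint8)
        if n=='top': r[138:250,212:372]=1
        else: r[140:205,215:318]=1
        c,l,st,ce=cv2.connectedComponentsWithStats(m.astype(np.uint8)*r)
        if c<2: print(n,nm,'none');continue
        j=1+np.argmax(st[1:,4]); h=cv2.convexHull(np.argwhere(l==j)[:,::-1].astype(np.int32)); e,ax,an=cv2.fitEllipse(h)
        print(n,nm,'bbox',st[j],'ell',np.array(e),np.array(ax),round(an),ray(n,e,.02))
# predicted top-face ellipses for seated lens (top z .020) and ring (.027)
t=np.linspace(0,6.28,60)
for z in(.02,.027):
  for n in('side','top'):
    q=np.array([proj(n,[.559+.04*np.cos(a),-.1893+.04*np.sin(a),z]) for a in t]); print('pred',z,n,q.min(0),q.max(0)-q.min(0),q.mean(0))
s=read_state(); print(s['time'],s['tcp_pos'],s['contact_force'])
E
python3 green.py 7
```

```text
side green bbox [227 168  36  16 428] ell [244.2526 175.4747] [15.0341 35.6316] 90 [ 0.5592 -0.1978  0.02  ]
side yellow bbox [222 140  96  11 575] ell [237.0202 133.4189] [ 19.0653 175.3264] 99 [ 0.6328 -0.4325  0.02  ]
top green bbox [ 273  150   40   39 1239] ell [292.4606 168.9099] [39.1635 39.7069] 101 [ 0.5595 -0.1898  0.02  ]
top yellow bbox [270 201  41  41 543] ell [289.9752 220.6173] [40.3597 40.6213] 163 [ 0.4589 -0.1857  0.02  ]
pred 0.02 side [225.1856 169.0214] [36.5325 17.037 ] [243.1724 177.3435]
pred 0.02 top [271.7074 148.8073] [40.9823 40.8076] [292.2103 168.8557]
pred 0.027 side [225.148 166.254] [36.6657 16.8895] [243.2003 174.5035]
pred 0.027 top [271.8853 148.2541] [41.3136 41.1353] [292.554  168.4632]
16.45 [ 0.5513 -0.3551  0.111 ] [ 0.1018  0.5011 -1.0765]
```

Run:
```python
from h import *
np.set_printoptions(precision=1,suppress=True)
t=np.linspace(0,6.28,90)
def g(f,thr=90):
    im=cv2.imread('pics/'+f); H,S,V=cv2.split(cv2.cvtColor(im,cv2.COLOR_BGR2HSV)); m=((S>thr)&(H>40)&(H<95)).astype(np.uint8); r=m*0
    r[140:205,215:318]=1
    if f[0]=='t': r[:]=0; r[138:250,212:372]=1
    c,l,st,ce=cv2.connectedComponentsWithStats(m*r); return st[1+np.argmax(st[1:,4])]
for f,n,c in(('s6.png','side',(.5553,-.2761,.034)),('t6.png','top',(.5553,-.2761,.034)),('s7.png','side',(.559,-.1893,.02)),('t7.png','top',(.559,-.1893,.02))):
    q=np.array([proj(n,[c[0]+.04*np.cos(a),c[1]+.04*np.sin(a),c[2]]) for a in t])
    print(f,g(f),'pred',q.min(0),q.max(0)-q.min(0))
im=cv2.imread('pics/s7.png')
for col in (236,243,250): print(col,[tuple(int(v) for v in im[r,col]) for r in range(158,190)])
```

```text
s6.png [238 148  33  17 437] pred [236.3 148.4] [34.1 14.4]
t6.png [ 319  152   39   39 1196] pred [317.3 150.2] [41.6 41.5]
s7.png [227 168  36  16 428] pred [225.2 169. ] [36.6 17. ]
t7.png [ 273  150   40   39 1239] pred [271.7 148.8] [41.  40.8]
236 [(254, 254, 254), (254, 254, 254), (254, 254, 254), (254, 254, 254), (254, 254, 254), (254, 254, 254), (254, 254, 254), (254, 254, 254), (253, 253, 254), (182, 190, 192), (164, 172, 174), (110, 191, 83), (102, 188, 68), (100, 188, 68), (95, 182, 61), (84, 170, 50), (81, 168, 48), (83, 169, 49), (82, 169, 48), (82, 169, 48), (82, 169, 48), (82, 168, 48), (82, 169, 48), (82, 169, 49), (130, 197, 106), (253, 253, 253), (254, 254, 254), (254, 254, 254), (254, 254, 254), (254, 254, 254), (254, 254, 254), (254, 254, 254)]
243 [(215, 223, 226), (251, 251, 251), (254, 254, 254), (254, 254, 254), (254, 254, 254), (254, 254, 254), (254, 254, 254), (251, 253, 253), (211, 218, 221), (174, 182, 185), (125, 187, 109), (103, 188, 71), (101, 187, 68), (99, 187, 67), (83, 170, 50), (82, 169, 49), (82, 169, 48), (82, 169, 48), (82, 169, 48), (84, 169, 50), (83, 169, 48), (90, 176, 56), (97, 183, 65), (97, 184, 65), (98, 184, 67), (149, 210, 126), (253, 254, 253), (254, 254, 254), (254, 254, 254), (254, 254, 254), (254, 254, 254), (254, 254, 254)]
250 [(215, 223, 226), (215, 223, 225), (214, 223, 226), (251, 251, 251), (254, 254, 254), (254, 254, 254), (254, 254, 254), (254, 254, 254), (250, 251, 251), (184, 193, 195), (155, 182, 159), (106, 186, 79), (101, 187, 69), (101, 186, 69), (96, 182, 63), (83, 170, 49), (82, 169, 48), (82, 169, 48), (82, 169, 49), (82, 168, 48), (82, 169, 48), (82, 169, 48), (82, 169, 48), (82, 169, 48), (82, 169, 51), (221, 240, 212), (254, 254, 254), (254, 254, 254), (254, 254, 254), (254, 254, 254), (254, 254, 254), (254, 254, 254)]
```

The side-view columns show the far wall band evenly above the lens and the near lip straight below it. In the top view the lens is centred within about 1.5 mm, so it's seated flat. Now the brass ring from the front lane.

Emit:
jog_arm(
  motion=[0.25, 0.25, 0, 0, 0, 0, 0.5, 0.5, 0, 0, 0, 0, 0.7, 0.7, 0, 0, 0, 0, 0.84, 0.83, 0, 0, 0, 0, 0.84, 0.83, 0, 0, 0, 0, 0.84, 0.83, 0.15, 0, 0, 0, 0.84, 0.83, 0.3, 0, 0, 0, 0.84, 0.83, 0.3, 0, 0, 0],
)

```text
time: 17.45
tcp_pos: [0.3905, -0.1811, 0.0501]
tcp_rot: [[-0.999, 0.042, -0.003], [0.042, 0.999, 0.001], [0.003, 0.001, -1.0]]
contact_force: [-0.1, 0.3, -0.0]
finger_gap: 0.0001
finger_force: 0.0
```

Run:
```python
from h import *
s=read_state(); d=s['tcp_pos'][:2]-np.array([.559,-.1893]); c,q=np.cos(-.043),np.sin(-.043)
print(s['time'],s['tcp_pos'],'local',c*d[0]+q*d[1],-q*d[0]+c*d[1])
```

```text
17.45 [ 0.39045142 -0.18110734  0.05010042] local -0.16874495785219706 0.0009397282163557882
```

Emit:
jog_arm(
  motion=[-0.06, 0, 0, 0, 0, 0, -0.11, 0, 0, 0, 0, 0, -0.16, 0, 0, 0, 0, 0, -0.21, 0, 0, 0, 0, 0, -0.26, 0, 0, 0, 0, 0, -0.31, 0, 0, 0, 0, 0, -0.36, 0, 0, 0, 0, 0, -0.4, 0, 0, 0, 0, 0],
)

```text
time: 18.45
tcp_pos: [0.4716, -0.1849, 0.0513]
tcp_rot: [[-0.999, 0.043, -0.0], [0.043, 0.999, -0.0], [0.0, -0.0, -1.0]]
contact_force: [-1.4, 0.2, 1.1]
finger_gap: 0.0
finger_force: 0.3
```

Emit:
jog_arm(
  motion=[-0.03, 0, 0, 0, 0, 0, -0.06, 0, 0, 0, 0, 0, -0.09, 0, 0, 0, 0, 0, -0.11, 0, 0, 0, 0, 0, -0.13, 0, 0, 0, 0, 0, -0.15, 0, 0, 0, 0, 0, -0.165, 0, 0, 0, 0, 0, -0.18, 0, 0, 0, 0, 0, -0.19, 0, 0, 0, 0, 0, -0.19, 0, 0, 0, 0, 0],
)

```text
time: 19.7
tcp_pos: [0.5091, -0.1865, 0.0513]
tcp_rot: [[-0.999, 0.043, 0.0], [0.043, 0.999, -0.0], [-0.0, -0.0, -1.0]]
contact_force: [-0.7, -0.1, 0.9]
finger_gap: 0.0001
finger_force: 0.0
```

Emit:
jog_arm(
  motion=[0.1, 0, 0, 0, 0, 0, 0.15, 0, 0, 0, 0, 0, 0.25, 0, -0.15, 0, 0, 0, 0.5, 0, -0.3, 0, 0, 0, 0.6, 0, -0.3, 0, 0, 0, 0.6, 0, -0.3, 0, 0, 0],
)

```text
time: 20.45
tcp_pos: [0.3884, -0.1814, 0.1118]
tcp_rot: [[-0.999, 0.044, 0.001], [0.044, 0.999, -0.0], [-0.001, 0.0, -1.0]]
contact_force: [0.3, 0.6, -0.7]
finger_gap: -0.0001
finger_force: 0.0
```

```bash
python3 green.py 8
python3 - <<'E'
import cv2,numpy as np
a=cv2.imread('pics/s8.png');b=cv2.imread('pics/t8.png')
f=lambda i:cv2.resize(i,None,fx=5,fy=5,interpolation=cv2.INTER_CUBIC)
cv2.imwrite('pics/f8.png',np.hstack([f(a[140:220,205:285]),f(b[130:210,252:332])]))
E
```

```text
side green bbox [232 171  25  10 197] ell [243.8276 175.3906] [ 9.7993 24.1211] 91 [ 0.5602 -0.198   0.02  ]
side yellow bbox [222 140  96  11 584] ell [312.4218 144.816 ] [ 10.1988 190.1698] 94 [ 0.4271 -0.4066  0.02  ]
top green bbox [289 222  54  28 730] ell [294.9658 216.5106] [ 8.7775 13.2688] 0 [ 0.4669 -0.1953  0.02  ]
top yellow bbox [271 149  41  41 640] ell [291.3531 168.8601] [40.5765 40.7246] 83 [ 0.5596 -0.1876  0.02  ]
pred 0.02 side [225.1856 169.0214] [36.5325 17.037 ] [243.1724 177.3435]
pred 0.02 top [271.7074 148.8073] [40.9823 40.8076] [292.2103 168.8557]
pred 0.027 side [225.148 166.254] [36.6657 16.8895] [243.2003 174.5035]
pred 0.027 top [271.8853 148.2541] [41.3136 41.1353] [292.554  168.4632]
20.55 [ 0.3898 -0.1814  0.1115] [-0.0375  1.0689 -0.0571]
```

View pics/f8.png

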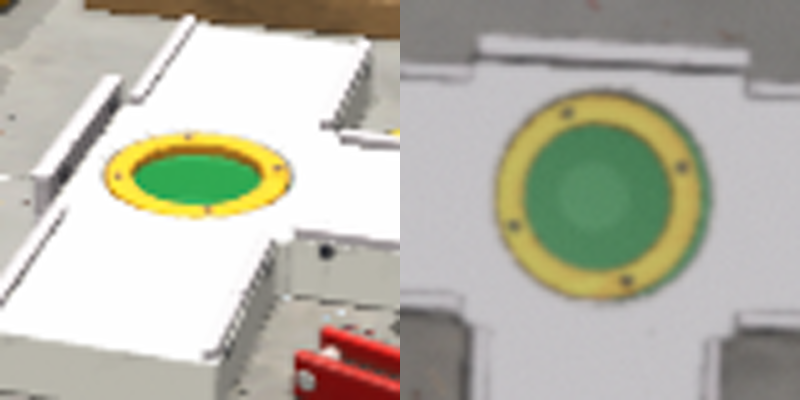

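The side and top views show the brass ring lying in the well around the lens, apparently flush but shifted toward +y. I'm out of pictures, so I'll press lightly on the +y edge to make sure it isn't hanging on the chamfer, using the force and height readings to check.

Emit:
jog_arm(
  motion=[-0.3, 0.175, 0, 0, 0, 0, -0.6, 0.175, 0, 0, 0, 0, -0.85, 0.175, 0, 0, 0, 0, -0.85, 0.175, 0, 0, 0, 0, -0.85, 0.175, 0.15, 0, 0, 0, -0.85, 0.175, 0.27, 0, 0, 0, -0.85, 0.175, 0.28, 0, 0, 0, -0.85, 0.175, 0.28, 0, 0, 0],
)

```text
time: 21.55
tcp_pos: [0.5606, -0.1538, 0.0558]
tcp_rot: [[-0.999, 0.043, 0.0], [0.043, 0.999, -0.0], [-0.0, -0.0, -1.0]]
contact_force: [0.4, 0.1, 1.4]
finger_gap: -0.0002
finger_force: 0.0
```

Emit:
jog_arm(
  motion=[0, 0, 0.01, 0, 0, 0, 0, 0, 0.015, 0, 0, 0, 0, 0, 0.02, 0, 0, 0, 0, 0, 0.02, 0, 0, 0],
)

```text
time: 22.05
tcp_pos: [0.5604, -0.1537, 0.0514]
tcp_rot: [[-0.999, 0.043, 0.0], [0.043, 0.999, -0.0], [-0.0, -0.0, -1.0]]
contact_force: [-0.1, 0.3, 0.5]
finger_gap: 0.0
finger_force: 0.0
```

Emit:
jog_arm(
  motion=[0, 0, 0.005, 0, 0, 0, 0, 0, 0.01, 0, 0, 0, 0, 0, 0.01, 0, 0, 0],
)

```text
time: 22.42
tcp_pos: [0.5603, -0.1537, 0.0492]
tcp_rot: [[-0.999, 0.043, -0.0], [0.043, 0.999, -0.0], [0.0, -0.0, -1.0]]
contact_force: [-0.2, 1.1, -0.7]
finger_gap: -0.0001
finger_force: 0.0
```

Emit:
jog_arm(
  motion=[0, 0, 0.003, 0, 0, 0, 0, 0, 0.006, 0, 0, 0, 0, 0, 0.006, 0, 0, 0],
)

```text
time: 22.8
tcp_pos: [0.5605, -0.1536, 0.0489]
tcp_rot: [[-0.999, 0.043, 0.0], [0.043, 0.999, 0.0], [-0.0, 0.0, -1.0]]
contact_force: [-5.8, 2.5, 16.2]
finger_gap: -0.0002
finger_force: 8.4
```

Contact came with the tip at 26.9 mm, which is deck height, so the ring is flush. I'll rise clear, make a quick numeric check and hand in.

Emit:
jog_arm(
  motion=[0, 0, -0.1, 0, 0, 0, 0, 0, -0.3, 0, 0, 0, 0.5, 0, -0.6, 0, 0, 0, 0.9, 0, -0.7, 0, 0, 0, 0.9, 0, -0.7, 0, 0, 0, 0.9, 0, -0.7, 0, 0, 0, 0.9, 0, -0.7, 0, 0, 0],
)

```text
time: 23.68
tcp_pos: [0.381, -0.1461, 0.1892]
tcp_rot: [[-0.999, 0.043, 0.002], [0.043, 0.999, -0.0], [-0.002, -0.0, -1.0]]
contact_force: [-0.1, -0.7, -0.6]
finger_gap: 0.0001
finger_force: 0.0
```

```bash
python3 green.py 9 | grep -v pred; python3 -c "
from h import *
a=cv2.imread('pics/s8.png').astype(int);b=cv2.imread('pics/s9.png').astype(int)
print('side diff at well',np.abs(a-b)[160:190,220:268].max(2).mean())
print('yellow px', [ (lambda H:((H[:,:,1]>120)&(H[:,:,0]>15)&(H[:,:,0]<38)&(H[:,:,2]>80)).nonzero())(cv2.cvtColor(cv2.imread('pics/'+f)[160:190,220:268],cv2.COLOR_BGR2HSV))[0][[0,-1]] for f in('s8.png','s9.png')])
print(sign_off())"
```

```text
side green bbox [232 171  25  10 198] ell [243.9089 175.3735] [ 9.7744 24.3618] 91 [ 0.56   -0.1981  0.02  ]
side yellow bbox [222 140  96  11 566] ell [267.8415 140.6075] [ 17.4911 107.573 ] 96 [ 0.5432 -0.4048  0.02  ]
top green bbox [277 155  29  28 606] ell [291.0032 168.7324] [27.7513 29.038 ] 104 [ 0.5598 -0.1869  0.02  ]
top yellow bbox [271 149  41  41 644] ell [291.3339 168.8508] [40.5911 40.7607] 97 [ 0.5596 -0.1876  0.02  ]
23.775 [ 0.3816 -0.146   0.1882] [ 1.0739  0.1047 -0.3707]
side diff at well 1.48125
yellow px [array([ 7, 23]), array([ 7, 23])]
the job is handed in; nothing more can be done
None
```

Job handed in at about 24 s: the spacer, lens and brass ring were slid into the well in that order and, by camera and touch checks, lie flat with the brass ring flush (touch contact at 26.9 mm against the 27 mm deck); the spacer needed a second push to seat, and I never touched the hex keys or cutters.

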